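# Pour glass stones from a hand chute into a narrow-necked vase

### The arm

A 6-joint arm with a two-finger parallel gripper is mounted at the origin on the work surface. World frame = base frame: x ahead of the robot, y to its left, z up, the work surface at z = 0. Lengths are in m, angles in rad, forces in N, time in s.
With the tool pointing down it reaches from about 0.275 to 0.75 m from the base axis. Payload 10.2 kg.
Tool frame: the origin (TCP) lies midway between the tips of the shut fingers; the grasp point (between the pads) lies 19 mm behind it; z points along the fingers, y is the line along which they close (so a half turn about z gives the same grasp; the last joint's range is limited). The gripper opens to 88 mm and grips with 3 to 60 N. Pads are 18 mm wide; open, the fingers measure 123 mm over their backs; the gripper's body (75 mm by 187 mm) begins 45 mm behind the grasp point.
Start: joints at [-1.57, 0.313, 1.498, -0, 1.331, -0.223], TCP at [0.117, -0.512, 0.239] pointing down, gripper open.
Joint ranges: [-2.94, 2.94], [-0.97, 2.17], [0.19, 2.56], [-1.23, 4.37], [0.02, 3.11], [-2.88, 2.88]. Speed limits (rad/s): [2.39, 2.39, 3.01, 3.14, 3.14, 3.14].

### API

Orientations are given as a rotation vector (axis times angle).
In Python, from cell import r gives the robot as it stands.
- The arm moves only by the tool apply_moves, never from a script. Its argument "deltas" is a list that holds one entry, the list of rows, each a list of 7 numbers: the shift along the tool's x, y, z in cm, then the turn, a rotation vector about the tool's x, y, z in degrees, then the closure in counts, from 0 (fully open) to 255 (shut). A call has 1 to 5 rows; each row shifts and turns the commanded pose from where the row before left it, along the tool's axes as they then stand; what a row does not reach is not made up. A row lasts 1/8 s, in which the tool goes at most 62.5 mm and 10.7 degrees, less where a joint would pass 70% of its speed; a pose out of reach is approached as far as the arm can. A call with a gripper value outside its range is refused whole. The fingers move at their own pace and stop on an object; "newtons" is the grip in N (left out, the last holds). Time passes only in rows, so rows that do not move let the fingers close. It gives the time, the measured TCP pose, the force, the opening and the grip force at its end, in the units of the state.
- r.state(): the state, without advancing time (a new reading comes with each control period).
- r.camera(name): name is "scene" or "top" or "wrist"; returns a dict with "frame" (420x560x3 uint8, blue, green, red), "camera_matrix" (3x3 intrinsics, pixels), "origin" and "rotation" of the camera in the world; the wrist camera has in their place "tool_from_camera" (4x4, takes a point from camera to tool coordinates, whose origin is the TCP and whose axes are the flange's). Camera axes: x right, y up, looking along -z (the intrinsics and any distortion apply to the point x, -y, -z); pixel columns grow to the right and rows downward; lengths in m; the calibration is good to about 2 mm. A picture is of the moment at which its call begins: read the wrist's pose just before it. There is no depth.
- r.hand_in(): hands the job in; it is judged then, once.
The state is a dict: "time_s": time; "joint_pos": joint angles; "qd": joint speeds; "joint_efforts": joint torques, N m; "tcp_pos": TCP position; "tool_rot": TCP orientation; "wrist_force": force on the tool from outside, world axes, zero at the start; "moment": the same for the moment, N m; "width": opening from 0.0 (shut) to 1.0 (fully open); "gripper_force": force on a finger pad.
Only numpy, scipy, OpenCV 4.12 (cv2) and the standard library are available. Lean on these libraries where they do the work, as an engineer would, in place of code of your own. Each camera call takes 0.05 s, during which the arm holds its last target. There are 200 camera calls.

### The job

Pick up the small metal chute by its brass handle, keeping it level so that the four glass stones stay in it, and lower it gently until the underside of its nose rests on the rubber-edged rim of the green glass vase (how high the rim stands must be felt). Then tip it, keeping it resting lightly on the rim (with a few newtons, never leaning hard on it), until all four stones have slid into the vase and the chute is empty, and only then lift it away and lay it flat back on the cork mat. Do not shove or tip the vase, spill a stone or disturb the other things on the table.

Things in the scene. Friction and masses are not known exactly. Their poses are not given: they have to be found in the camera images.
- chute_grip (a point): Middle of the chute's brass handle, an upright block just behind the nose: 30 mm long (along the chute, local x), 18 mm thick (local y; grip across this), 44 mm high, from 29 to 73 mm above the chute's underside. This point is 53 mm above the underside, on the centre line, 18 mm behind the nose's end. x axis: towards the open nose; z axis: up when the chute lies flat.
- chute: Straight aluminium trough, 170 mm long, 32 wide, 25 high, floor and walls 3 mm, closed at the tail, open at the top and nose, with a brass handle bridged over it. About 0.3 kg; loaded, it balances some 30 mm behind the handle's middle, so grip it firmly. Origin: centre of its flat underside; x towards the nose, z up. Stones slide out when it is tipped nose down by 14 to 20 degrees; 30 empties it surely.
- chute_nose (a point): The nose of the chute: the middle of the lower front edge of its floor, on the underside, 85 mm from the chute's middle. Axes as the chute's.
- stone0_mid (a point): Centre of a blue glass stone, a rounded disc 22 mm across and 10 mm thick, 11 g; at the start it lies flat in the chute.
- stone1_mid (a point): Centre of a blue glass stone, a rounded disc 22 mm across and 10 mm thick, 11 g; at the start it lies flat in the chute.
- stone2_mid (a point): Centre of a blue glass stone, a rounded disc 22 mm across and 10 mm thick, 11 g; at the start it lies flat in the chute.
- stone3_mid (a point): Centre of a blue glass stone, a rounded disc 22 mm across and 10 mm thick, 11 g; at the start it lies flat in the chute.
- vase: Green glass vase, loose, round, about 0.8 kg, 98 mm across the belly. Round its neck sits a stiff brass sleeve (58 mm across, opening 46 mm, wall 6 mm), whose flat, rubber-edged top is the rim to rest on. It was pushed up by an amount that differs each time and is not measured. It does not give way: a few millimetres too low leans heavily on it. Origin: centre of the underside; z up.
- vase_mouth (a point): Centre of the vase's glass mouth, 115 mm above its underside. The rim stands 2 to 16 mm above this point: find it by feel. With the nose's end at or a few mm short of the middle of the mouth, the chute's underside rests on the near side of the rim, about straight below the handle, and can be tipped about that line.
- mat: Thin cork mat fixed on the table, 300 mm long (local x), 150 mm wide, 4 mm thick, on which the chute lies at first and must lie at last. Origin: centre of its underside.
- blue_vase: Bystander: a blue ceramic vase, round, 90 mm across, 90 mm high. Origin: centre of its underside. It and the green vase may have changed places.
- flowerpot: Bystander: terracotta pot, 90 mm across, 85 mm high. Origin: centre of its underside.
- mister: Bystander: amber glass bottle, 60 mm across, 170 mm high. Origin: centre of its underside.
- jar: Bystander: closed blue jar, 70 mm across, 80 mm high. Origin: centre of its underside.
- spool: Bystander: pink ribbon spool, 72 mm across, 34 mm high. Origin: centre of its underside.
- brush: Bystander: brush lying on the table. Origin: near its middle, at its underside.
Mind the look-alikes: they are no part of the job. Several things look just like the chute: the one meant starts nearest to the robot's base.

How it is judged:
On the way, in this order (a step that is already met when the one before it is completed fails the run):
1. the chute is lifted clear of the mat with all four stones in it (z of chute in the frame of mat above 0.03 m and z of stone0_mid in the frame of chute between 0 and 0.03 m and y of stone0_mid in the frame of chute between -0.02 and 0.02 m and z of stone1_mid in the frame of chute between 0 and 0.03 m and y of stone1_mid in the frame of chute between -0.02 and 0.02 m and z of stone2_mid in the frame of chute between 0 and 0.03 m and y of stone2_mid in the frame of chute between -0.02 and 0.02 m and z of stone3_mid in the frame of chute between 0 and 0.03 m and y of stone3_mid in the frame of chute between -0.02 and 0.02 m), for 0.1 s.
2. the nose of the chute rests on the rim of the green vase while all four stones are still in the chute (contact force between chute and vase above 0.3 N and distance between chute_nose and vase_mouth below 0.04 m and z of stone0_mid in the frame of chute between 0 and 0.03 m and y of stone0_mid in the frame of chute between -0.02 and 0.02 m and z of stone1_mid in the frame of chute between 0 and 0.03 m and y of stone1_mid in the frame of chute between -0.02 and 0.02 m and z of stone2_mid in the frame of chute between 0 and 0.03 m and y of stone2_mid in the frame of chute between -0.02 and 0.02 m and z of stone3_mid in the frame of chute between 0 and 0.03 m and y of stone3_mid in the frame of chute between -0.02 and 0.02 m), for 0.2 s.
3. all four stones have slid into the vase while the chute still rests on its rim (contact force between chute and vase above 0.3 N and distance between chute_nose and vase_mouth below 0.045 m and horizontal distance between each of stone0_mid, stone1_mid, stone2_mid, stone3_mid and vase_mouth below 0.05 m and z of stone0_mid in the frame of vase between 0 and 0.085 m and z of stone1_mid in the frame of vase between 0 and 0.085 m and z of stone2_mid in the frame of vase between 0 and 0.085 m and z of stone3_mid in the frame of vase between 0 and 0.085 m), for 0.2 s.
At the end, for the whole second after the job is handed in: All four stones are inside the green vase (below its neck), the vase stands upright (within 3 degrees) and still, and the empty chute lies flat (within 4 degrees) and still on the cork mat with its middle over the mat, released (horizontal distance between each of stone0_mid, stone1_mid, stone2_mid, stone3_mid and vase_mouth below 0.05 m and z of stone0_mid in the frame of vase between 0 and 0.085 m and z of stone1_mid in the frame of vase between 0 and 0.085 m and z of stone2_mid in the frame of vase between 0 and 0.085 m and z of stone3_mid in the frame of vase between 0 and 0.085 m and angle between vase's own z axis and vertical below 0.05 rad and linear speed of each of vase, chute below 0.02 m/s and contact force between chute and mat above 0.3 N and angle between chute's own z axis and vertical below 0.07 rad and x of chute in the frame of mat between -0.15 and 0.15 m and y of chute in the frame of mat between -0.075 and 0.075 m); the robot touches nothing.
It fails at once if the chute leans on the vase with more than 20 N (contact force between chute and vase above 20 N).
It fails at once if the green vase is shoved more than 20 mm or tipped by more than 11 degrees (distance of vase from where it was at the start of the episode above 0.02 m or angle between vase's own z axis and vertical above 0.2 rad).
It fails at once if the chute is tipped more than 14 degrees, with stones still outside the vase, away from the vase's mouth (angle between chute's own z axis and vertical above 0.25 rad and distance between chute_nose and vase_mouth above 0.06 m and not ((horizontal distance between stone0_mid and vase_mouth below 0.05 m and z of stone0_mid in the frame of vase between 0 and 0.085 m) and (horizontal distance between stone1_mid and vase_mouth below 0.05 m and z of stone1_mid in the frame of vase between 0 and 0.085 m) and (horizontal distance between stone2_mid and vase_mouth below 0.05 m and z of stone2_mid in the frame of vase between 0 and 0.085 m) and (horizontal distance between stone3_mid and vase_mouth below 0.05 m and z of stone3_mid in the frame of vase between 0 and 0.085 m))).
It fails at once if another thing on the table is moved more than 20 mm (distance of any of blue_vase, flowerpot, mister, jar, spool, brush from where it was at the start of the episode above 0.02 m).
It also fails if it takes over 72 s, if anything falls off the work surface, if the arm or the gripper's body presses on something with over 40 N, if the wrist force passes 120 N, or if a joint passes its speed limit or range.

## Working session

There is one attempt and no reset: what is moved stays moved. The work goes in short steps, Python scripts to look and compute and a tool call to move; the robot and the scene stay as the last step left them, time stands still between calls to the robot, and variables do not carry over. Pictures are saved under pics/ and viewed, at most 10 in all, crops included, and the job is handed in when it is done.

Besides the shell and the picture viewer there is one more tool, called after "Request:" as a command line: name --argument value ..., lists and objects as JSON in quotes. apply_moves: Moves the arm, as the interface text tells. Its arguments: {"type":"object","properties":{"deltas":{"type":"array"},"newtons":{"type":"number"}},"required":["deltas"]}

```bash
mkdir -p pics; ls
cat > h.py <<'E'
import numpy as np,cv2
from cell import r
from scipy.spatial.transform import Rotation as R
def snap(n,f):
    s=r.state();c=r.camera(n);cv2.imwrite('pics/'+f,c['frame']);return s,c
def ray(c,px,s=None):
    K=np.array(c['camera_matrix']);p=cv2.undistortPoints(np.array([[px]],float),K,np.array(c.get('distortion',np.zeros(5)),float))[0,0]
    d=np.array([p[0],-p[1],-1.])
    if s is None: return np.array(c['origin']),np.array(c['rotation'])@d
    T=np.array(c['tool_from_camera']);A=R.from_rotvec(s['tool_rot']).as_matrix()
    return A@T[:3,3]+s['tcp_pos'],A@T[:3,:3]@d
def atz(c,px,z,s=None):
    o,d=ray(c,px,s);return o+d*(z-o[2])/d[2]
E
python3 - <<'E'
from h import *
import pickle
for n in('top','scene'):
    s,c=snap(n,n+'0.png');pickle.dump(c,open(n+'0.pkl','wb'));print(c.keys(),c['camera_matrix'],c['origin'],c['rotation'])
print(s)
E
```

```text
pics
dict_keys(['frame', 'camera_matrix', 'origin', 'rotation']) [[410.06186279   0.         275.98922751]
 [  0.         410.06186279 207.85198634]
 [  0.           0.           1.        ]] [ 0.34055078 -0.12541573  1.17071149] [ 0.16546405 -0.12778172 -1.55646471]
dict_keys(['frame', 'camera_matrix', 'origin', 'rotation']) [[437.22126148   0.         282.22624334]
 [  0.         437.22126148 215.90091402]
 [  0.           0.           1.        ]] [1.09113956 0.16779968 1.02254656] [0.36819372 0.61850655 1.99859431]
{'time_s': 0.05, 'joint_pos': array([-1.57040889e+00,  3.13428219e-01,  1.49839475e+00, -2.57734869e-05,
        1.33095085e+00, -2.23379242e-01]), 'qd': array([ 0.00196272, -0.00162144,  0.0001999 , -0.001629  , -0.00113725,
       -0.00111411]), 'joint_efforts': array([ 3.91993803e-03, -4.03253174e+01, -2.52967644e+01,  6.97496021e-02,
        3.41534056e-02, -4.73555122e-05]), 'tcp_pos': array([ 0.11649205, -0.51168485,  0.23818814]), 'tool_rot': array([-3.12077978e+00, -3.50637228e-01, -1.67297784e-04]), 'wrist_force': array([-0.21987202, -0.06183773,  0.64474119]), 'moment': array([-0.00878295, -0.01511333,  0.06117274]), 'gripper_force': 0.0, 'width': 0.9993058530997297}
```

Rotation is a rotation vector; fix the helper when used.

```bash
sed -i "s/np.array(c\['rotation'\])@d/R.from_rotvec(c['rotation']).as_matrix()@d/" h.py
```

```text
(no output)
```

View pics/top0.png

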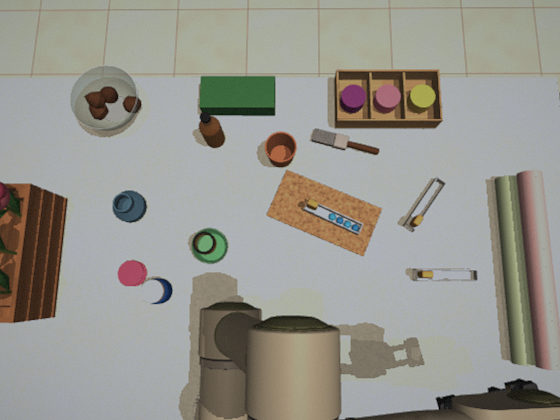

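View pics/scene0.png

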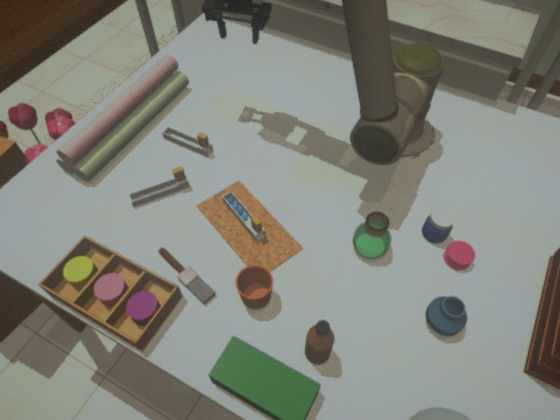

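The top view shows the loaded chute on the cork mat, with its brass handle near (312,205) and its stones from (333,216) to (357,228). The green vase's mouth is near (206,242), the blue vase is at (128,205), and the empty look-alikes are at right.

Run:
```python
import cv2
a=cv2.imread('pics/top0.png')[165:275,180:390];cv2.imwrite('pics/c1.png',cv2.resize(a,None,fx=3.8,fy=3.8,interpolation=cv2.INTER_CUBIC))
```

```text
(no output)
```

View pics/c1.png

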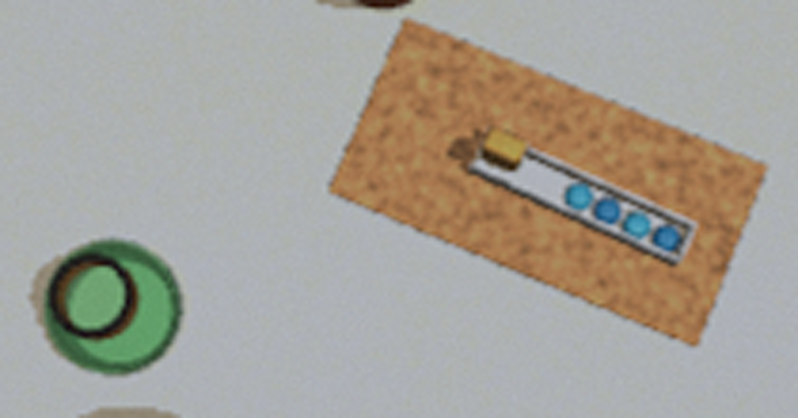

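Run:
```python
from h import *
import pickle
c=pickle.load(open('top0.pkl','rb'));p=lambda u,v,z:atz(c,(180+(u+.5)/3.8-.5,165+(v+.5)/3.8-.5),z)
m=[p(u,v,.004) for u,v in((405,18),(766,163),(697,346),(331,190))];print('mat',np.mean(m,0));
d=m[0]-m[1]+m[3]-m[2];print('mat ang',np.degrees(np.arctan2(d[1],d[0])))
h=p(505,143,.077);print('handle',h)
a=p(579,195,.013);b=p(666,238,.013);print('stones',a,b);d=a-b;print(np.degrees(np.arctan2(d[1],d[0])))
n=p(470,170,.03);t=p(678,265,.03);d=n-t;print('wall',n,t,np.degrees(np.arctan2(d[1],d[0])),np.linalg.norm(d))
print('t2',p(697,220,.03));v=p(93,296,.124);print('vase',v,p(115,307,.045))
s=r.state();print(R.from_rotvec(s['tool_rot']).as_matrix())
print(r.camera('wrist')['tool_from_camera'])
```

```text
mat [ 0.55194984 -0.23415562  0.004     ]
mat ang 67.41164736857165
handle [ 0.56353137 -0.19696637  0.077     ]
stones [ 0.53709661 -0.25643342  0.013     ] [ 0.50504253 -0.32071996  0.013     ]
63.49857980100069
wall [ 0.55245065 -0.17395953  0.03      ] [ 0.48273502 -0.32612636  0.03      ] 65.38499001347213 0.1673768609541057
t2 [ 0.51619142 -0.340914    0.03      ]
vase [0.44655615 0.08456389 0.124     ] [0.44670982 0.08402668 0.045     ]
[[ 9.75055855e-01  2.21959634e-01 -8.65739321e-06]
 [ 2.21959504e-01 -9.75055242e-01  1.11987695e-03]
 [ 2.40126041e-04 -1.09386417e-03 -9.99999373e-01]]
[[-4.36211765e-04  9.56419725e-01  2.91995067e-01  7.57268328e-02]
 [ 9.99999829e-01  3.03710277e-04  4.99108400e-04 -3.02090629e-04]
 [ 3.88675217e-04  2.91995234e-01 -9.56419695e-01 -1.46625844e-01]
 [ 0.00000000e+00  0.00000000e+00  0.00000000e+00  1.00000000e+00]]
```

Request:
apply_moves --deltas '[[[5.05,-2.1,0,0,0,0,0],[5.05,-2.1,0,0,0,0,0],[5.05,-2.1,0,0,0,0,0],[5.05,-2.1,0,0,0,0,0],[5.05,-2.1,0,0,0,0,0]]]'

```text
time_s: 0.78
tcp_pos: [0.3406, -0.3522, 0.2387]
tool_rot: [-3.122, -0.351, 0.0]
wrist_force: [0.4, -0.2, 0.6]
width: 0.997
gripper_force: 0.0
```

Request:
apply_moves --deltas '[[[5.05,-2.1,0,0,0,0,0],[5.05,-2.1,0,0,0,0,0],[5.05,-2.1,0,0,0,0,0],[5.05,-2.1,0,0,0,0,0],[5.05,-2.1,0,0,0,0,0]]]'

```text
time_s: 1.4
tcp_pos: [0.5636, -0.1938, 0.2385]
tool_rot: [-3.122, -0.351, 0.0]
wrist_force: [0.2, -1.0, 0.3]
width: 1.0
gripper_force: 0.0
```

Request:
apply_moves --deltas '[[[0,0,1,0,0,-10.5,0],[0,0,2,0,0,-10.5,0],[0,0,2,0,0,-10.5,0],[0,0,2,0,0,-10.5,0],[0,0,1,0,0,-10.5,0]]]'

```text
time_s: 2.02
tcp_pos: [0.5619, -0.1948, 0.1573]
tool_rot: [-2.638, -1.702, 0.001]
wrist_force: [0.2, -0.0, 0.8]
width: 1.002
gripper_force: 0.0
```

Run:
```python
from h import *
import pickle
s,c=snap('wrist','w1.png');pickle.dump((s,c),open('w1.pkl','wb'))
print(s['tcp_pos'],s['joint_pos'],s['time_s']);print(R.from_rotvec(s['tool_rot']).as_matrix().round(3))
```

```text
[ 0.5618618  -0.19482221  0.15727669] [-5.30614592e-01  5.35637480e-01  1.38694181e+00  1.86320342e-05
  1.22116173e+00 -1.05957677e-01] 2.025
[[ 0.412  0.911 -0.002]
 [ 0.911 -0.412  0.001]
 [ 0.    -0.002 -1.   ]]
```

View pics/w1.png

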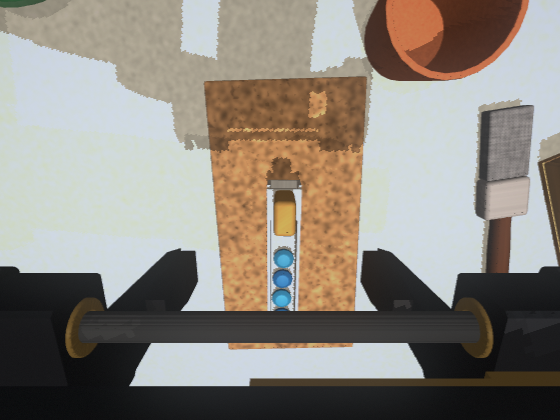

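The wrist view shows the handle's top at about (285,213), the nose end at (285,184) and the stones down the column (283,258) to (281,298), all nearly in line with the tool.

Run:
```python
from h import *
import pickle
s,c=pickle.load(open('w1.pkl','rb'));g=lambda u,v,z:(R.from_rotvec(s['tool_rot']).inv().apply(atz(c,(u,v),z,s)-s['tcp_pos'])*100).round(2)
for q in((285.5,192,.077),(285.5,229,.077),(284.8,184,.029),(284.8,188,.007),(283.5,258,.013),(282,279,.013),(281,298,.013)):print(q,g(*q))
```

```text
(285.5, 192, 0.077) [2.16 0.51 8.03]
(285.5, 229, 0.077) [-0.88  0.52  8.03]
(284.8, 184, 0.029) [ 1.77  0.55 12.83]
(284.8, 188, 0.007) [ 0.89  0.6  15.03]
(283.5, 258, 0.013) [-6.53  0.49 14.43]
(282, 279, 0.013) [-9.02  0.34 14.42]
(281, 298, 0.013) [-11.37   0.23  14.42]
```

Request:
apply_moves --deltas '[[[0.3,0.5,1.9,0,0,1.4,0],[0,0,3,0,0,0,0],[0,0,3,0,0,0,0],[0,0,2.5,0,0,0,0],[0,0,1.5,0,0,0,0]]]'

```text
time_s: 2.7
tcp_pos: [0.5679, -0.1941, 0.0379]
tool_rot: [-2.667, -1.658, 0.001]
wrist_force: [0.2, -0.2, -0.0]
width: 0.997
gripper_force: 0.0
```

Request:
apply_moves --deltas '[[[0,0,0,0,0,0,150],[0,0,0,0,0,0,180],[0,0,0,0,0,0,255],[0,0,0,0,0,0,255],[0,0,0,0,0,0,255]]]' --newtons 60

```text
time_s: 3.32
tcp_pos: [0.5682, -0.1945, 0.04]
tool_rot: [2.665, 1.663, 0.0]
wrist_force: [0.0, -0.5, 0.3]
width: 0.457
gripper_force: 0.0
```

Request:
apply_moves --deltas '[[[0,0,0,0,0,0,255],[0,0,0,0,0,0,255],[0,0,0,0,0,0,255]]]'

```text
time_s: 3.7
tcp_pos: [0.5681, -0.1944, 0.0397]
tool_rot: [-2.665, -1.663, 0.0]
wrist_force: [-0.4, 0.5, 0.0]
width: 0.199
gripper_force: 60.0
```

Request:
apply_moves --deltas '[[[0,0,-0.3,0,0,0,255],[0,0,-0.8,0,0,0,255],[0,0,-1.2,0,0,0,255],[0,0,-1.5,0,0,0,255],[0,0,-1.5,0,0,0,255]]]'

```text
time_s: 4.32
tcp_pos: [0.5682, -0.1945, 0.0941]
tool_rot: [2.665, 1.663, 0.001]
wrist_force: [0.1, -0.6, -3.2]
width: 0.2
gripper_force: 60.0
```

Request:
apply_moves --deltas '[[[0,0,-1.7,0,0,0,255],[0,0,-2,0,0,0,255],[0,0,-2,0,0,0,255],[0,0,-2,0,0,0,255],[0,0,-2,0,0,0,255]]]'

```text
time_s: 4.95
tcp_pos: [0.568, -0.1944, 0.1912]
tool_rot: [2.665, 1.663, 0.0]
wrist_force: [0.2, 1.9, -2.9]
width: 0.2
gripper_force: 60.0
```

Run:
```python
from h import *
import pickle
s,c=snap('wrist','w2.png');pickle.dump((s,c),open('w2.pkl','wb'));_,c2=snap('scene','s2.png');_,c3=snap('top','t2.png')
cv2.imwrite('pics/m2.png',np.hstack([cv2.resize(c['frame'][:,130:430],(400,560)),cv2.resize(c2['frame'][60:340,180:380],(400,560))]))
print(s)
```

```text
{'time_s': 4.95, 'joint_pos': array([-5.24685393e-01,  5.15481320e-01,  1.32653228e+00,  4.02460517e-05,
        1.29920048e+00, -6.95479940e-02]), 'qd': array([-7.51593065e-04, -1.38644840e-01, -2.07614578e-01,  4.74921725e-04,
        3.49180285e-01, -3.44894266e-04]), 'joint_efforts': array([ 6.22109743e-02, -4.99696541e+01, -2.53255141e+01, -2.92212091e-02,
       -4.27971845e-01, -5.32578761e-04]), 'tcp_pos': array([ 0.56800909, -0.19437651,  0.19122702]), 'tool_rot': array([2.66508703e+00, 1.66280761e+00, 3.32712316e-04]), 'wrist_force': array([ 0.22988303,  1.88202847, -2.90577623]), 'moment': array([ 0.04806804, -0.11112303, -0.02203414]), 'gripper_force': 59.96169347316027, 'width': 0.19999618045175932}
```

View pics/m2.png

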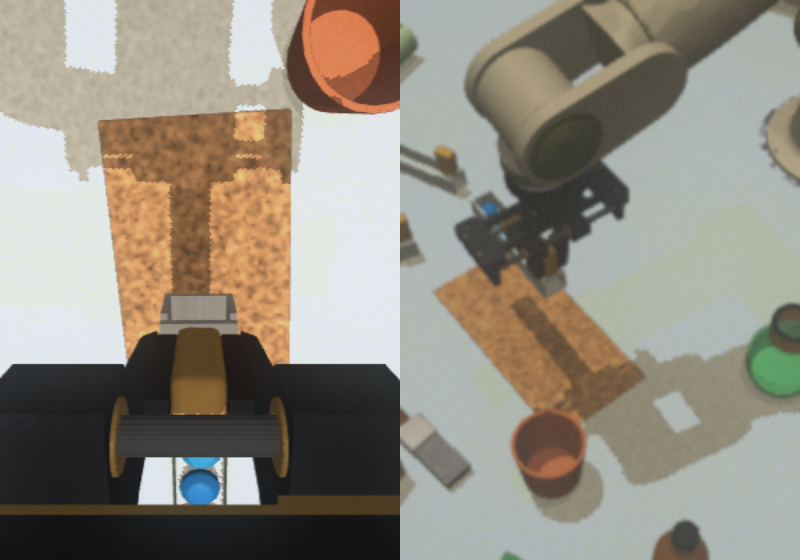

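Run:
```python
from h import *
import pickle
s,c=pickle.load(open('w2.pkl','rb'));A=R.from_rotvec(s['tool_rot']);z0=s['tcp_pos'][2]
g=lambda u,v,zt:(A.inv().apply(atz(c,(u,v),z0-zt,s)-s['tcp_pos'])*100).round(2)
f=lambda u,v:(130+(u+.5)*.75-.5,(v+.5)*.75-.5)
for u,v,z in((166,295,.0357),(235,295,.0357),(160,333,.011),(238,333,.011),(172,410,-.037),(227,410,-.037)):print(u,v,g(*f(u,v),z))
M=A.as_matrix();print(M.round(4))
# candidate: nose at tool (x=1.8?)
v=np.array([.4466,.0843]);
for xn in(1.5,1.8,2.1):
  n=s['tcp_pos'][:2]+M[:2,0]*xn/100;t=v-M[:2,0]*.004-n
  print(xn,t,(M[:2,:2].T@t*100).round(2),np.degrees(np.arctan2(M[1,0],M[0,0])))
```

```text
166 295 [ 1.32 -1.57  3.57]
235 295 [1.32 1.73 3.57]
160 333 [ 0.47 -1.66  1.1 ]
238 333 [0.46 1.66 1.1 ]
172 410 [-0.   -0.86 -3.7 ]
227 410 [-0.    0.88 -3.7 ]
[[ 4.396e-01  8.982e-01  3.000e-04]
 [ 8.982e-01 -4.396e-01 -2.000e-04]
 [ 0.000e+00  4.000e-04 -1.000e+00]]
1.5 [-0.12976141  0.26161079] [ 17.79 -23.16] 63.921929867102286
1.8 [-0.13108019  0.2589162 ] [ 17.49 -23.16] 63.921929867102286
2.1 [-0.13239898  0.25622161] [ 17.19 -23.16] 63.921929867102286
```

The chute is held level (tool z vertical, width 17.6 mm), its nose about 15 mm ahead of the TCP, and the stones are in it. Next comes the move over the vase.

Request:
apply_moves --deltas '[[[0.5,-0.66,-0.5,0,0,0,255],[1.2,-1.56,-0.3,0,0,0,255],[1.2,-1.56,0,0,0,0,255],[1.2,-1.56,0,0,0,0,255],[1.2,-1.56,0,0,0,0,255]]]'

```text
time_s: 5.72
tcp_pos: [0.5286, -0.1154, 0.1973]
tool_rot: [-2.664, -1.663, 0.001]
wrist_force: [-0.6, 0.1, -2.7]
width: 0.202
gripper_force: 60.0
```

Request:
apply_moves --deltas '[[[1.2,-1.56,0,0,0,0,255],[1.2,-1.56,0,0,0,0,255],[1.2,-1.56,0,0,0,0,255],[1.2,-1.56,0,0,0,0,255],[1.2,-1.56,0,0,0,0,255]]]'

```text
time_s: 6.35
tcp_pos: [0.4852, -0.0272, 0.1978]
tool_rot: [2.665, 1.663, 0.0]
wrist_force: [0.3, 0.2, -3.4]
width: 0.2
gripper_force: 60.0
```

Request:
apply_moves --deltas '[[[1.2,-1.56,0,0,0,0,255],[1.2,-1.56,0,0,0,0,255],[1.2,-1.56,0,0,0,0,255],[1.2,-1.56,0,0,0,0,255],[0.6,-0.8,0,0,0,0,255]]]'

```text
time_s: 6.98
tcp_pos: [0.4457, 0.0522, 0.1978]
tool_rot: [-2.665, -1.664, -0.0]
wrist_force: [-0.6, 0.7, -3.0]
width: 0.196
gripper_force: 60.0
```

Run:
```python
from h import *
import pickle
s,c=snap('wrist','w3.png');pickle.dump((s,c),open('w3.pkl','wb'));_,c2=snap('scene','s3.png')
cv2.imwrite('pics/m3.png',np.hstack([cv2.resize(c['frame'][:,130:430],(400,560)),cv2.resize(c2['frame'][100:310,290:440],(400,560))]))
print(s['tcp_pos'],s['joint_pos'],s['wrist_force'],s['time_s'])
```

```text
[0.44568979 0.0522432  0.19778852] [-1.45499460e-01  1.84489231e-01  1.77600393e+00  4.46657359e-05
  1.18105357e+00  3.08811714e-01] [-0.64790956  0.6887048  -3.03344029] 6.975
```

View pics/m3.png

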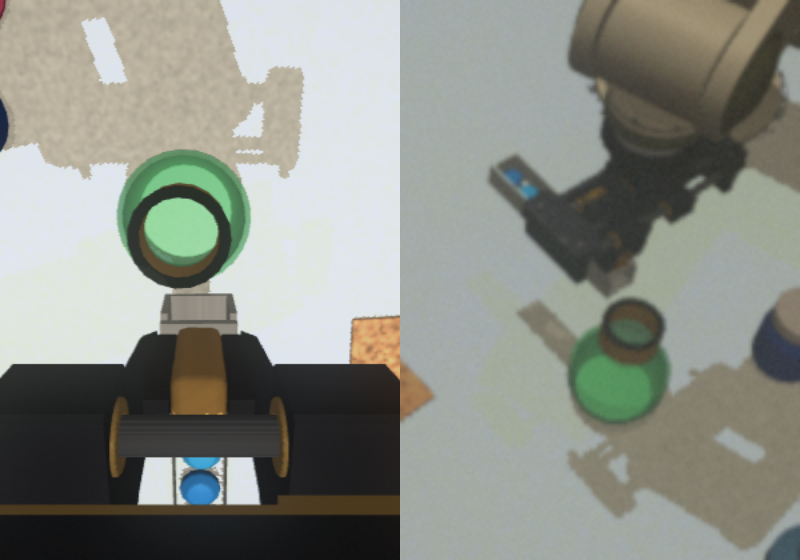

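The vase rim shows at montage (179,235), about 104 px wide, just ahead of the nose edge (row 295) and a little left of the chute's centre line (200). The stones are still in.

Run:
```python
from h import *
import pickle
s,c=pickle.load(open('w3.pkl','rb'));A=R.from_rotvec(s['tool_rot']);z0=s['tcp_pos'][2]
g=lambda u,v,z:(A.inv().apply(atz(c,(130+(u+.5)*.75-.5,(v+.5)*.75-.5),z,s)-s['tcp_pos'])*100)
for z in(.117,.121,.125,.129,.133):
  e=[g(u,v,z) for u,v in((127,235),(231,235),(179,183),(179,288))]
  print(z,((e[0]+e[1])/2).round(2),((e[2]+e[3])/2).round(2),np.linalg.norm(e[0]-e[1]).round(2),np.linalg.norm(e[2]-e[3]).round(2))
```

```text
0.117 [ 3.38 -1.12  8.08] [ 3.24 -1.13  8.08] 5.92 6.06
0.121 [ 3.46 -1.1   7.68] [ 3.31 -1.11  7.68] 5.82 5.95
0.125 [ 3.53 -1.09  7.28] [ 3.39 -1.09  7.28] 5.71 5.84
0.129 [ 3.61 -1.07  6.88] [ 3.47 -1.07  6.88] 5.61 5.74
0.133 [ 3.68 -1.05  6.48] [ 3.54 -1.05  6.48] 5.51 5.63
```

Request:
apply_moves --deltas '[[[0.5,-0.4,0.3,0,0,0,255],[0.6,-0.5,0.6,0,0,0,255],[0.4,-0.3,0.6,0,0,0,255],[0,0,0.6,0,0,0,255],[0,0,0.4,0,0,0,255]]]'

```text
time_s: 7.7
tcp_pos: [0.442, 0.0698, 0.1722]
tool_rot: [-2.665, -1.663, 0.001]
wrist_force: [-1.2, 0.0, -2.7]
width: 0.199
gripper_force: 60.0
```

Request:
apply_moves --deltas '[[[0,0,0,0,0,0,255],[0,0,0,0,0,0,255]]]'

```text
time_s: 7.95
tcp_pos: [0.4422, 0.0697, 0.1729]
tool_rot: [2.665, 1.663, 0.0]
wrist_force: [1.1, -0.6, -2.8]
width: 0.197
gripper_force: 60.0
```

Request:
apply_moves --deltas '[[[0,0,0.1,0,0,0,255],[0,0,0.1,0,0,0,255],[0,0,0,0,0,0,255]]]'

```text
time_s: 8.32
tcp_pos: [0.442, 0.0699, 0.1707]
tool_rot: [-2.665, -1.663, 0.0]
wrist_force: [1.0, -0.4, -3.1]
width: 0.202
gripper_force: 60.0
```

Request:
apply_moves --deltas '[[[0,0,0.1,0,0,0,255],[0,0,0.1,0,0,0,255],[0,0,0,0,0,0,255]]]'

```text
time_s: 8.7
tcp_pos: [0.442, 0.0699, 0.1686]
tool_rot: [-2.665, -1.663, 0.0]
wrist_force: [1.2, 0.8, -3.0]
width: 0.199
gripper_force: 60.0
```

Request:
apply_moves --deltas '[[[0,0,0.1,0,0,0,255],[0,0,0.1,0,0,0,255],[0,0,0,0,0,0,255]]]'

```text
time_s: 9.07
tcp_pos: [0.442, 0.0699, 0.1666]
tool_rot: [-2.665, -1.663, 0.0]
wrist_force: [0.3, -0.6, -4.1]
width: 0.198
gripper_force: 60.0
```

Request:
apply_moves --deltas '[[[0,0,0.1,0,0,0,255],[0,0,0.1,0,0,0,255],[0,0,0,0,0,0,255]]]'

```text
time_s: 9.45
tcp_pos: [0.442, 0.0699, 0.1646]
tool_rot: [-2.665, -1.663, 0.0]
wrist_force: [0.5, 0.5, -2.8]
width: 0.201
gripper_force: 60.0
```

Request:
apply_moves --deltas '[[[0,0,0.1,0,0,0,255],[0,0,0.1,0,0,0,255],[0,0,0,0,0,0,255]]]'

```text
time_s: 9.82
tcp_pos: [0.442, 0.0699, 0.1626]
tool_rot: [-2.665, -1.663, 0.0]
wrist_force: [-0.3, 0.2, -2.7]
width: 0.194
gripper_force: 60.0
```

Request:
apply_moves --deltas '[[[0,0,0.1,0,0,0,255],[0,0,0.1,0,0,0,255],[0,0,0,0,0,0,255]]]'

```text
time_s: 10.2
tcp_pos: [0.442, 0.0699, 0.1606]
tool_rot: [-2.665, -1.663, 0.0]
wrist_force: [-0.3, 0.0, -3.4]
width: 0.2
gripper_force: 60.0
```

Request:
apply_moves --deltas '[[[0,0,0.1,0,0,0,255],[0,0,0.1,0,0,0,255],[0,0,0,0,0,0,255]]]'

```text
time_s: 10.58
tcp_pos: [0.4421, 0.0699, 0.1589]
tool_rot: [2.665, 1.663, 0.0]
wrist_force: [-0.4, -0.2, -1.5]
width: 0.198
gripper_force: 60.0
```

Request:
apply_moves --deltas '[[[0,0,0.05,0,0,0,255],[0,0,0,0,0,0,255]]]'

```text
time_s: 10.82
tcp_pos: [0.4422, 0.0699, 0.1588]
tool_rot: [2.665, 1.663, 0.001]
wrist_force: [-0.9, -0.6, 4.4]
width: 0.198
gripper_force: 60.0
```

Request:
apply_moves --deltas '[[[0,0,0,0,0,0,255]]]'

```text
time_s: 10.95
tcp_pos: [0.4422, 0.0699, 0.1587]
tool_rot: [2.665, 1.663, 0.001]
wrist_force: [-2.1, 0.1, 5.6]
width: 0.196
gripper_force: 60.0
```

Contact is made: the force is about 8 N, so the rim stands at about 0.123 m. I'll ease off a touch, then tip in small steps about the rim line.

Request:
apply_moves --deltas '[[[0,0,-0.02,0,0,0,255],[0,0,0,0,0,0,255]]]'

```text
time_s: 11.2
tcp_pos: [0.4422, 0.0699, 0.1587]
tool_rot: [2.665, 1.663, 0.001]
wrist_force: [-2.5, -0.6, 6.0]
width: 0.196
gripper_force: 60.0
```

Request:
apply_moves --deltas '[[[0.125,0,-0.003,0,-2,0,255],[0,0,0,0,0,0,255]]]'

```text
time_s: 11.45
tcp_pos: [0.4428, 0.0711, 0.1586]
tool_rot: [2.648, 1.654, -0.046]
wrist_force: [-0.6, -0.8, 5.0]
width: 0.199
gripper_force: 60.0
```

Request:
apply_moves --deltas '[[[0.125,0,-0.03,0,-2,0,255],[0,0,0,0,0,0,255]]]'

```text
time_s: 11.7
tcp_pos: [0.4433, 0.0722, 0.1585]
tool_rot: [2.632, 1.643, -0.093]
wrist_force: [0.2, -1.8, 0.4]
width: 0.198
gripper_force: 60.0
```

Request:
apply_moves --deltas '[[[0.125,0,-0.003,0,-2,0,255],[0,0,0,0,0,0,255]]]'

```text
time_s: 11.95
tcp_pos: [0.4437, 0.0735, 0.1584]
tool_rot: [2.615, 1.633, -0.139]
wrist_force: [-0.4, -1.2, -0.7]
width: 0.2
gripper_force: 60.0
```

Request:
apply_moves --deltas '[[[0.125,0,0.012,0,-2,0,255],[0,0,0,0,0,0,255]]]'

```text
time_s: 12.2
tcp_pos: [0.4442, 0.0746, 0.1582]
tool_rot: [2.597, 1.622, -0.183]
wrist_force: [0.5, -0.5, -0.4]
width: 0.2
gripper_force: 60.0
```

Request:
apply_moves --deltas '[[[0.125,0,0.012,0,-2,0,255],[0,0,0,0,0,0,255]]]'

```text
time_s: 12.45
tcp_pos: [0.4448, 0.0757, 0.158]
tool_rot: [2.579, 1.61, -0.227]
wrist_force: [-0.2, -0.1, -0.6]
width: 0.197
gripper_force: 60.0
```

Request:
apply_moves --deltas '[[[0.125,0,0.02,0,-2,0,255],[0,0,0,0,0,0,255]]]'

```text
time_s: 12.7
tcp_pos: [0.4454, 0.0767, 0.1577]
tool_rot: [2.56, 1.599, -0.27]
wrist_force: [-1.7, -0.3, 0.3]
width: 0.199
gripper_force: 60.0
```

Tilt is about 12–14°, contact about 3 N. I'll keep going the same way.

Request:
apply_moves --deltas '[[[0.125,0,0.012,0,-2,0,255],[0,0,0,0,0,0,255]]]'

```text
time_s: 12.95
tcp_pos: [0.446, 0.0778, 0.1573]
tool_rot: [2.541, 1.587, -0.313]
wrist_force: [-0.1, 0.1, 0.8]
width: 0.198
gripper_force: 60.0
```

Request:
apply_moves --deltas '[[[0.125,0,0.01,0,-2,0,255],[0,0,0,0,0,0,255]]]'

```text
time_s: 13.2
tcp_pos: [0.4465, 0.0789, 0.1569]
tool_rot: [2.521, 1.574, -0.356]
wrist_force: [0.5, 1.1, 2.3]
width: 0.198
gripper_force: 60.0
```

Request:
apply_moves --deltas '[[[0.125,0,0,0,-2,0,255],[0,0,0,0,0,0,255]]]'

```text
time_s: 13.45
tcp_pos: [0.447, 0.0799, 0.1565]
tool_rot: [2.501, 1.562, -0.397]
wrist_force: [-0.4, -0.0, 2.1]
width: 0.199
gripper_force: 60.0
```

Request:
apply_moves --deltas '[[[0.125,0,0,0,-2,0,255],[0,0,0,0,0,0,255]]]'

```text
time_s: 13.7
tcp_pos: [0.4475, 0.081, 0.1561]
tool_rot: [2.48, 1.549, -0.439]
wrist_force: [0.2, -0.1, 1.8]
width: 0.198
gripper_force: 60.0
```

Request:
apply_moves --deltas '[[[0.125,0,0,0,-2,0,255],[0,0,0,0,0,0,255]]]'

```text
time_s: 13.95
tcp_pos: [0.448, 0.082, 0.1556]
tool_rot: [2.459, 1.535, -0.48]
wrist_force: [-0.2, 0.4, 1.3]
width: 0.198
gripper_force: 60.0
```

Request:
apply_moves --deltas '[[[0.125,0,0,0,-2,0,255],[0,0,0,0,0,0,255]]]'

```text
time_s: 14.2
tcp_pos: [0.4485, 0.0831, 0.1552]
tool_rot: [2.438, 1.522, -0.52]
wrist_force: [1.0, 0.2, 1.9]
width: 0.198
gripper_force: 60.0
```

Request:
apply_moves --deltas '[[[0.125,0,0,0,-2,0,255],[0,0,0,0,0,0,255],[0,0,0,0,0,0,255]]]'

```text
time_s: 14.58
tcp_pos: [0.4489, 0.084, 0.1547]
tool_rot: [2.417, 1.508, -0.558]
wrist_force: [-0.8, 1.2, -0.6]
width: 0.198
gripper_force: 60.0
```

Run:
```python
from h import *
s,c=snap('wrist','w4.png');_,c2=snap('scene','s4.png')
cv2.imwrite('pics/m4.png',np.hstack([cv2.resize(c['frame'][:,130:430],(400,560)),cv2.resize(c2['frame'][100:310,290:440],(400,560))]))
print(s['wrist_force'],np.degrees(np.arccos(-R.from_rotvec(s['tool_rot']).as_matrix()[2,2])))
```

```text
[-0.84599073  1.21900631 -0.56770485] 25.99344720574714
```

View pics/m4.png

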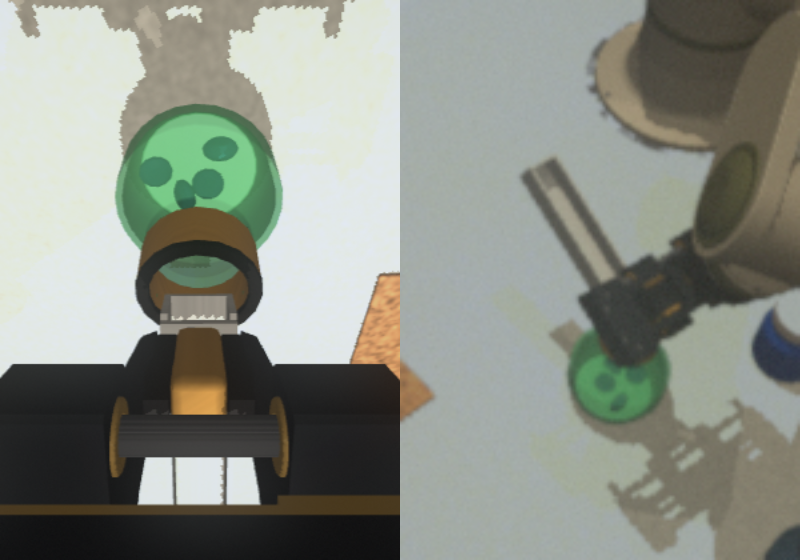

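The wrist view shows four dark stones in the green vase at montage (155,171), (220,148), (207,183) and (185,193). The scene view shows the chute empty. I'll dwell with a light press, then lift straight up.

Request:
apply_moves --deltas '[[[0.01,0,0.015,0,0,0,255],[0,0,0,0,0,0,255],[0,0,0,0,0,0,255],[0,0,0,0,0,0,255],[0,0,0,0,0,0,255]]]'

```text
time_s: 15.3
tcp_pos: [0.449, 0.0839, 0.1546]
tool_rot: [2.417, 1.508, -0.558]
wrist_force: [0.6, 1.7, 1.1]
width: 0.197
gripper_force: 60.0
```

Request:
apply_moves --deltas '[[[-0.22,0,-0.45,0,0,0,255],[-0.65,0,-1.35,0,0,0,255],[-0.88,0,-1.8,0,0,0,255],[-0.88,0,-1.8,0,0,0,255],[-0.88,0,-1.8,0,0,0,255]]]'

```text
time_s: 15.92
tcp_pos: [0.4489, 0.084, 0.2362]
tool_rot: [2.417, 1.508, -0.557]
wrist_force: [-0.4, 0.5, -3.4]
width: 0.198
gripper_force: 60.0
```

Request:
apply_moves --deltas '[[[0,0,0,0,6.5,0,255],[0,0,0,0,6.5,0,255],[0,0,0,0,6.5,0,255],[0,0,0,0,6.5,0,255],[0,0,0,0,0,0,255]]]'

```text
time_s: 16.55
tcp_pos: [0.4486, 0.083, 0.2356]
tool_rot: [2.666, 1.66, -0.0]
wrist_force: [0.0, 0.2, -3.6]
width: 0.196
gripper_force: 60.0
```

Run:
```python
from h import *
s=r.state();M=R.from_rotvec(s['tool_rot']).as_matrix();print(s['tcp_pos'],M.round(4),s['wrist_force'])
d=np.array([.568,-.1945,0])-s['tcp_pos'];print(M.T@d*100)
```

```text
[0.44862234 0.08303931 0.23563663] [[ 4.411e-01  8.975e-01  5.000e-04]
 [ 8.975e-01 -4.411e-01 -1.000e-03]
 [-7.000e-04  9.000e-04 -1.000e+00]] [ 2.60917573e-04  2.07099005e-01 -3.61482535e+00]
[-19.62672753  22.93432753  23.59757046]
```

Request:
apply_moves --deltas '[[[-2,2.3,0,0,0,0,255],[-2,2.3,0,0,0,0,255],[-2,2.3,0,0,0,0,255],[-2,2.3,0,0,0,0,255],[-2,2.3,0,0,0,0,255]]]'

```text
time_s: 17.18
tcp_pos: [0.5086, -0.057, 0.2348]
tool_rot: [2.664, 1.664, -0.004]
wrist_force: [0.2, -0.2, -2.6]
width: 0.199
gripper_force: 60.0
```

Request:
apply_moves --deltas '[[[-2,2.3,0,0,0,0,255],[-2,2.3,0,0,0,0,255],[-2,2.3,0,0,0,0,255],[-2,2.3,0,0,0,0,255],[-1.6,2.2,0,0,0,0,255]]]'

```text
time_s: 17.8
tcp_pos: [0.5689, -0.1933, 0.2346]
tool_rot: [-2.665, -1.663, 0.005]
wrist_force: [-0.1, 0.1, -3.7]
width: 0.199
gripper_force: 60.0
```

Request:
apply_moves --deltas '[[[0,0,3,0,0,0,255],[0,0,4,0,0,0,255],[0,0,4,0,0,0,255],[0,0,4,0,0,0,255],[0,0,3,0,0,0,255]]]'

```text
time_s: 18.42
tcp_pos: [0.5683, -0.1919, 0.0528]
tool_rot: [-2.663, -1.664, 0.005]
wrist_force: [-0.0, -0.1, -2.8]
width: 0.195
gripper_force: 60.0
```

Request:
apply_moves --deltas '[[[0,0,0.6,0,0,0,255],[0,0,0.3,0,0,0,255],[0,0,0.2,0,0,0,255],[0,0,0.1,0,0,0,255],[0,0,0,0,0,0,255]]]'

```text
time_s: 19.05
tcp_pos: [0.5686, -0.1928, 0.0431]
tool_rot: [2.665, 1.663, 0.0]
wrist_force: [0.5, 1.0, -2.4]
width: 0.2
gripper_force: 60.0
```

Resting height is TCP z of about 0.0397, so 3 mm remain.

Request:
apply_moves --deltas '[[[0,0,0.1,0,0,0,255],[0,0,0.1,0,0,0,255],[0,0,0.05,0,0,0,255],[0,0,0.05,0,0,0,255],[0,0,0,0,0,0,255]]]'

```text
time_s: 19.68
tcp_pos: [0.5685, -0.1927, 0.0398]
tool_rot: [2.665, 1.663, 0.0]
wrist_force: [-0.6, 0.2, -2.1]
width: 0.199
gripper_force: 60.0
```

Request:
apply_moves --deltas '[[[0,0,0.05,0,0,0,255],[0,0,0,0,0,0,255]]]'

```text
time_s: 19.92
tcp_pos: [0.5686, -0.1928, 0.0397]
tool_rot: [2.665, 1.663, 0.0]
wrist_force: [-3.0, 1.1, 5.0]
width: 0.197
gripper_force: 60.0
```

The chute is on the mat. I'll release it and back straight up.

Request:
apply_moves --deltas '[[[0,0,0,0,0,0,150],[0,0,0,0,0,0,100],[0,0,0,0,0,0,0],[0,0,0,0,0,0,0],[0,0,0,0,0,0,0]]]'

```text
time_s: 20.55
tcp_pos: [0.5685, -0.1927, 0.0392]
tool_rot: [2.665, 1.663, 0.0]
wrist_force: [-1.6, -0.3, 0.5]
width: 0.742
gripper_force: 0.0
```

Request:
apply_moves --deltas '[[[0,0,-1,0,0,0,0],[0,0,-3,0,0,0,0],[0,0,-4,0,0,0,0],[0,0,-4,0,0,0,0],[0,0,0,0,0,0,0]]]'

```text
time_s: 21.18
tcp_pos: [0.5697, -0.1933, 0.163]
tool_rot: [2.66, 1.66, 0.005]
wrist_force: [0.5, -0.2, -1.6]
width: 1.003
gripper_force: 0.0
```

Run:
```python
from h import *
s,c=snap('wrist','w5.png');_,c2=snap('scene','s5.png')
cv2.imwrite('pics/m5.png',np.hstack([cv2.resize(c['frame'][:,130:430],(400,560)),cv2.resize(c2['frame'][100:310,240:390],(400,560))]))
print(s['width'],s['tcp_pos'])
```

```text
1.0025744315204734 [ 0.56967444 -0.19334609  0.16299839]
```

View pics/m5.png

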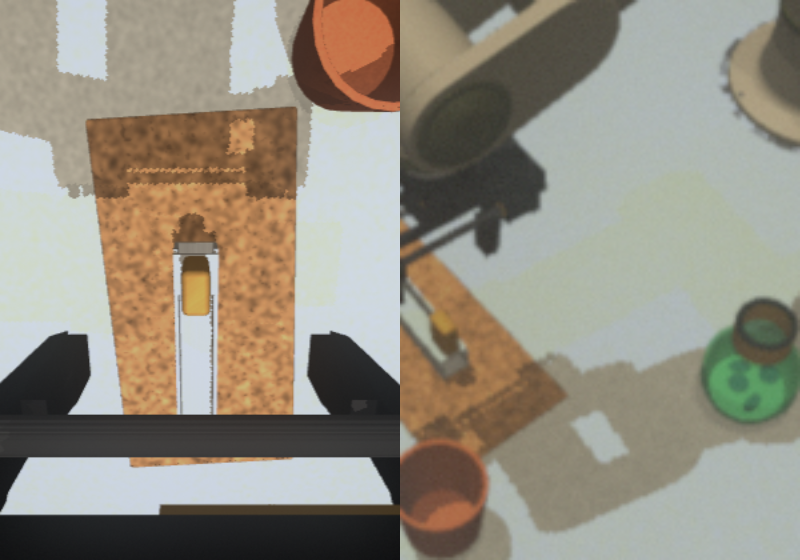

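The empty chute lies flat on the mat, with its handle at montage (196,285), and the gripper is clear of it. The green vase stands upright with the stones inside, at montage (750,375).

```bash
python3 -c "
from cell import r
print(r.hand_in())"
```

```text
the job is handed in; nothing more can be done
None
```

The job is handed in: all four stones are in the upright green vase and the empty chute lies released on the cork mat, by the last pictures; no verdict came back.

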